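# Count out three drawer knobs from the pouring cup

### The job

First swing the white organiser's half-open door fully shut. Then pick up the steel pouring cup by its wooden grip and, low over the organiser, tip it slowly so that exactly three of its five brass knobs drop in, going by the weight lost, and stand the cup back upright on its cork mat with the other two knobs still in it. Do not touch the knobs with the fingers, let none fall on the counter, and leave the tools lying where they are.

Things in the scene. Friction and masses are not known exactly. Their poses are not given: they have to be found in the camera images.
- cup: Pouring cup: a narrow sheet-steel gutter curved upward at both ends like a boat, 190 mm long (own x), 46 mm wide (own y), on two feet 80 mm apart. Origin: centre of the underside; x points level to the open pouring lip, z up. The -x end is closed by a wall. Empty it weighs about 0.28 kg (varies by a fifth).
- cup_grip (a point): centre of the cup's wooden grip, 94 mm above the cup's origin: an upright flat block bridging the gutter, 14 mm thick along the cup's x, 46 mm along y, from 76 to 112 mm above the origin; pinch its two broad faces from above (fingers closing along x). Fingertips must stay higher than 60 mm above the cup's origin to clear the knobs
- cup_floor (a point): lowest point of the gutter's inner floor, 10 mm above the cup's origin. The floor is an arc of radius 122 mm in the cup's x-z plane, 50 degrees to each side; side walls 39 mm high, 36 mm apart. The knobs lie in one row that centres itself at the arc's lowest point, so tilting the lip down lets them out singly
- cup_lip (a point): middle of the pouring lip's edge: 93 mm ahead (+x) and 54 mm above the cup's origin. With the lip tilted down slowly (about 3 degrees a second) the first knob leaves at about 19 to 24 degrees, the second at 27 to 30, the third at 34 to 37, the fourth at 42 to 45; tilting faster lets two go together, and a sudden start or stop can spill one early
- knob0: solid-looking brass ball knob, 32 mm in diameter, 100 g, polished and slippery; origin at its centre. One of five alike; it starts in the cup, nearest to the lip
- knob1: solid-looking brass ball knob, 32 mm in diameter, 100 g, polished and slippery; origin at its centre. One of five alike; it starts in the cup, second from the lip
- knob2: solid-looking brass ball knob, 32 mm in diameter, 100 g, polished and slippery; origin at its centre. One of five alike; it starts in the cup, third from the lip (the middle)
- knob3: solid-looking brass ball knob, 32 mm in diameter, 100 g, polished and slippery; origin at its centre. One of five alike; it starts in the cup, fourth from the lip
- knob4: solid-looking brass ball knob, 32 mm in diameter, 100 g, polished and slippery; origin at its centre. One of five alike; it starts in the cup, farthest from the lip
- mat: flat cork mat 240 x 120 x 5 mm, fixed on the counter, on which the cup starts and must finish; origin at the centre of its underside, x along its length
- organiser: white plastic organiser fixed on the counter: an open-topped tray 170 mm (own x) by 150 mm (own y), walls 50 mm high and 5 mm thick, floor 12 mm thick. Origin: centre of the underside. Its +x side, away from the robot, has no wall but the swing door
- door (a joint): angle of the organiser's swing door, rad: 0 is fully shut (its stop), growing as it opens outward to +x of the organiser; it starts between 0.5 and 0.9 and stays where it is left (light friction, about 0.1 N m)
- door_hinge (a point): on the door's upright hinge axis, at the organiser's x = 88.5 mm, y = +73 mm, half-way up the door. Axes as the organiser's. The door is a plain panel 146 mm wide, 6 mm thick (centred on the hinge axis), from 6 to 50 mm above the counter; shut, it runs from the hinge to the organiser's -y side
- door_edge (a point): middle of the door's free upright edge, 146 mm from the hinge; own x is the door's outward normal
- screwdriver: bystander: red-handled screwdriver 170 mm long, lying on the counter beyond the pliers; leave alone
- spanner: bystander: chrome spanner 170 mm long, lying beside the screwdriver; leave alone
- pliers: bystander: blue steel pliers about 165 mm long (own x), 62 mm wide, 14 mm high, lying in the middle between cup and organiser; leave alone
There are look-alikes about, which are no part of the job. What is shaped like the organiser but blue or green is not meant.

How it is judged:
On the way, in this order (a step that is already met when the one before it is completed fails the run):
1. the organiser's door is shut, with all five knobs still in the cup (value of joint door below 0.06 rad and distance between each of knob0, knob1, knob2, knob3, knob4 and cup_floor below 0.08 m), for 0.2 s.
2. the cup has been tipped over the organiser and exactly three knobs (the three nearest the lip, which come out first) lie in the organiser, the other two are in the cup (x of knob0 in the frame of organiser between -0.08 and 0.087 m and y of knob0 in the frame of organiser between -0.07 and 0.07 m and height (world z) of each of knob0, knob1, knob2 below 0.05 m and x of knob1 in the frame of organiser between -0.08 and 0.087 m and y of knob1 in the frame of organiser between -0.07 and 0.07 m and x of knob2 in the frame of organiser between -0.08 and 0.087 m and y of knob2 in the frame of organiser between -0.07 and 0.07 m and distance between each of knob3, knob4 and cup_floor below 0.08 m and value of joint door below 0.1 rad), for 0.3 s.
At the end, for the whole second after the job is handed in: Exactly three knobs lie on the organiser's floor and two in the cup, all nearly at rest (below 0.15 m/s); the door is shut (within 0.1 rad); the cup stands released, upright (within 0.08 rad) and still on its mat, its centre within 50 mm of the mat's centre (all of step 2 and linear speed of each of knob0, knob1, knob2, knob3, knob4 below 0.15 m/s and horizontal distance between cup and mat below 0.05 m and height (world z) of cup below 0.012 m and angle between cup's own z axis and vertical below 0.08 rad and linear speed of cup below 0.02 m/s); the robot touches nothing.
It fails at once if a knob falls on the counter (height (world z) of any of knob0, knob1, knob2, knob3, knob4 below 0.0225 m).
It fails at once if the fingers touch a knob (contact force between the fingers and knob0 above 0.3 N or contact force between the fingers and knob1 above 0.3 N or contact force between the fingers and knob2 above 0.3 N or contact force between the fingers and knob3 above 0.3 N or contact force between the fingers and knob4 above 0.3 N).
It fails at once if a knob is dropped from high up (faster than 2 m/s) (linear speed of any of knob0, knob1, knob2, knob3, knob4 above 2 m/s).
It fails at once if a tool lying by is moved by more than 20 mm (distance of any of screwdriver, spanner, pliers from where it was at the start of the episode above 0.02 m).
It also fails if it takes over 72 s, if anything falls off the work surface, if the arm or the gripper's body presses on something with over 40 N, if the wrist force passes 120 N, or if a joint passes its speed limit or range.

### The arm

A 7-joint arm with a two-finger parallel gripper is mounted at the origin on the work surface. World frame = base frame: x ahead of the robot, y to its left, z up, the work surface at z = 0. Lengths are in m, angles in rad, forces in N, time in s.
With the tool pointing down it reaches from about 0.425 to 0.925 m from the base axis. Payload 6.8 kg.
Tool frame: the origin (TCP) lies midway between the tips of the shut fingers; the grasp point (between the pads) lies 19 mm behind it; x points along the fingers, y is the direction in which the jaws open and shut, and the axes are right-handed (so a half turn about x gives the same grasp; the last joint's range is limited). The gripper opens to 85 mm and grips with 20 to 120 N. Pads are 22 mm wide; open, the fingers measure 114 mm over their backs; the gripper's body (76 mm by 85 mm) begins 54 mm behind the grasp point. The pads swing forward as they close: fully open they stand 13 mm farther back than shut.
Start: joints at [1.076, 0.477, 0.022, 1.555, -0.011, 1.109, -0.083], TCP at [0.255, -0.625, 0.231] pointing down, gripper open.
Joint ranges: [-2.96, 2.96], [-0.34, 2.1], [-1.41, 1.46], [0.24, 2.44], [-1.37, 4.51], [0.17, 1.92], [-2.96, 2.96]. Speed limits (rad/s): [2.39, 2.39, 3.14, 3.14, 3.14, 3.14, 3.14].

### API

Orientations are given as a rotation vector (axis times angle).
In Python, from bench import r, viewer, nets gives the robot as it stands.
- The arm moves only by the shell command python3 -m pendant 'ROWS' [FORCE]. ROWS is JSON, one flat list of numbers, 5 for each row, row after row: the finger opening in mm, from 0 to 85.4, then the shift along the tool's x, y, z in mm, then the turn about the tool's x in rad. A call has 1 to 20 rows; each row shifts and turns the commanded pose from where the row before left it, along the tool's axes as they then stand; what a row does not reach is not made up. A row lasts 1/8 s, in which the tool goes at most 62.5 mm and 10.7 degrees, less where a joint would pass 70% of its speed; a pose out of reach is approached as far as the arm can. A call with a gripper value outside its range is refused whole. The fingers move at their own pace and stop on an object; FORCE is the grip in N (left out, the last holds). Time passes only in rows, so rows that do not move let the fingers close. It gives the time, the measured TCP pose, the force and the opening at its end, in the units of the state.
- r.get_obs(): the state, without advancing time (a new reading comes with each control period).
- viewer.grab_frame(name): name is "scene" or "top"; returns (picture, depth): 480x640x3 uint8, red, green, blue; 480x640 float32, m along the optical axis (not along the pixel's ray), 0 where there is no reading.
- viewer.calibration(name): a dict with "mtx" (3x3 intrinsics, pixels), "world_to_cam" (4x4, takes a point from world to camera coordinates). Camera axes: x right, y up, looking along -z (the intrinsics and any distortion apply to the point x, -y, -z); pixel columns grow to the right and rows downward; lengths in m; the calibration is good to about 2 mm. A picture is of the moment at which its call begins. calibration takes no time and is no camera call.
- r.hand_in(): hands the job in, once; it reports no verdict.
Trained networks look in the newest picture that a camera, given by its name, has taken for a name from the list of things; names that differ only in an ending like _2 or _b are one class to them, and where a whole thing is asked for, a point or a joint stands for the part that bears it (a point fixed in the world has none). Each returns a list of dicts, best first, with "score" (0 to 1); they miss things now and then, are a little off and sometimes report something else, mostly with a low value. They report only what shows in the picture. A call takes as long as a camera call. They do not tell look-alikes from the thing itself.
- nets.look_for(name, camera): "location" ([x, y, z] in m, in world coordinates, good to about 4 mm: the middle of the surface that is visible of it).
- nets.silhouettes(name, camera): "mask" (480x640 bool, what is visible of it).
The state is a dict: "clock": time; "joints": joint angles; "qvel": joint speeds; "tau": joint torques, N m; "tcp_pos": TCP position; "orientation": TCP orientation; "contact_force": force on the tool from outside, world axes, zero at the start; "moment": the same for the moment, N m; "grip_width": finger opening in m.
Only numpy, scipy, OpenCV 4.12 (cv2) and the standard library are available. Lean on these libraries where they do the work, as an engineer would, in place of code of your own. Each camera call takes 0.05 s, during which the arm holds its last target. There are 200 camera calls.

## Working session

There is one attempt and no reset: what is moved stays moved. The work goes in short steps, Python scripts to look and compute and a shell command to move; the robot and the scene stay as the last step left them, time stands still between calls to the robot, and variables do not carry over. Pictures are saved under pics/ and viewed, about 8 in all and at most 12, crops included, and the job is handed in when it is done.

```bash
mkdir -p pics; cat > h.py <<'E'
from bench import r, viewer, nets
import numpy as np, cv2
from scipy.spatial.transform import Rotation as R
def grab(n):
    p,d=viewer.grab_frame(n); return p,d
def world(n,d,us,vs):
    c=viewer.calibration(n); K=c["mtx"]; T=np.linalg.inv(c["world_to_cam"])
    us=np.atleast_1d(us).astype(float); vs=np.atleast_1d(vs).astype(float)
    z=d[vs.astype(int),us.astype(int)]
    x=(us-K[0][2])/K[0][0]*z; y=(vs-K[1][2])/K[1][1]*z
    P=np.stack([x,-y,-z,np.ones_like(z)])
    return (T@P)[:3].T
def pix(n,p):
    c=viewer.calibration(n); K=np.array(c["mtx"]); q=c["world_to_cam"]@np.append(p,1)
    q=K@np.array([q[0],-q[1],-q[2]]); return q[:2]/q[2]
def save(p,name): cv2.imwrite("pics/"+name,cv2.cvtColor(p,cv2.COLOR_RGB2BGR))
E
python3 - <<'E'
from h import *
o=r.get_obs(); print({k:np.round(v,3) for k,v in o.items()})
print(R.from_rotvec(o["orientation"]).as_matrix().round(3))
for n in("top","scene"):
    p,d=grab(n); save(p,n+"0.png"); c=viewer.calibration(n); print(c.keys(), np.round(c["mtx"],1), np.round(np.linalg.inv(c["world_to_cam"]),2).tolist())
    for k in("cup","cup_grip","organiser","door","door_edge","mat","pliers","knob0"):
        print(k,[(np.round(x["location"],3).tolist(),round(x["score"],2)) for x in nets.look_for(k,n)])
E
```

```text
{'clock': np.float64(0.0), 'joints': array([ 1.076,  0.478,  0.022,  1.556, -0.011,  1.109, -0.083]), 'qvel': array([-0.001, -0.   , -0.001, -0.001,  0.001, -0.001,  0.   ]), 'tau': array([ 0.0000e+00, -5.9646e+01,  1.6080e+00, -2.8119e+01,  1.2000e-02,
        9.0000e-03,  0.0000e+00]), 'tcp_pos': array([ 0.254, -0.625,  0.23 ]), 'orientation': array([ 2.01 ,  0.395, -2.011]), 'contact_force': array([-0.34 , -0.261, -0.957]), 'moment': array([-0.029, -0.018,  0.034]), 'grip_width': np.float64(0.085)}
[[-0.001  0.377 -0.926]
 [ 0.002 -0.926 -0.377]
 [-1.    -0.002  0.   ]]
dict_keys(['mtx', 'world_to_cam']) [[516.5   0.  323.4]
 [  0.  516.5 232.3]
 [  0.    0.    1. ]] [[0.01, 0.99, -0.17, 0.39], [-1.0, 0.01, 0.02, -0.09], [0.02, 0.17, 0.99, 1.13], [0.0, 0.0, 0.0, 1.0]]
cup [([0.516, 0.229, 0.054], 0.69)]
cup_grip [([0.515, 0.225, 0.057], 0.92), ([0.484, 0.236, 0.05], 0.67)]
organiser [([0.318, -0.28, 0.008], 0.87), ([0.517, -0.522, 0.01], 0.82), ([0.784, 0.211, 0.009], 0.82), ([0.591, -0.232, 0.012], 0.66)]
door [([0.591, -0.547, 0.04], 0.9), ([0.861, 0.176, 0.042], 0.82), ([0.719,
[... 676 characters left out ...]
.22, 0.064], 0.57)]
cup_grip [([0.526, 0.219, 0.062], 0.91), ([0.685, -0.032, 0.022], 0.24)]
organiser [([0.79, 0.217, 0.012], 0.93), ([0.517, -0.527, 0.012], 0.7), ([0.605, -0.235, 0.018], 0.61), ([0.319, -0.276, 0.013], 0.56)]
door [([0.411, -0.275, 0.031], 0.91), ([0.724, -0.249, 0.037], 0.78), ([0.865, 0.174, 0.038], 0.58), ([0.525, 0.218, 0.06], 0.57)]
door_edge [([0.6, -0.538, 0.032], 0.75), ([0.868, 0.175, 0.034], 0.74), ([0.413, -0.276, 0.029], 0.63), ([0.726, -0.247, 0.034], 0.62), ([0.604, -0.235, 0.018], 0.29)]
mat [([0.567, 0.207, 0.009], 0.8)]
pliers [([0.466, -0.014, 0.01], 0.6)]
knob0 [([0.464, 0.236, 0.059], 0.56), ([0.518, 0.231, 0.042], 0.52), ([0.551, 0.238, 0.048], 0.43)]
```

View pics/top0.png

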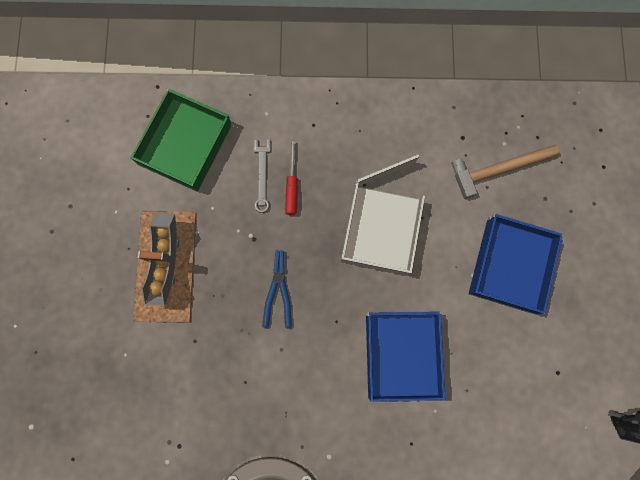

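View pics/scene0.png

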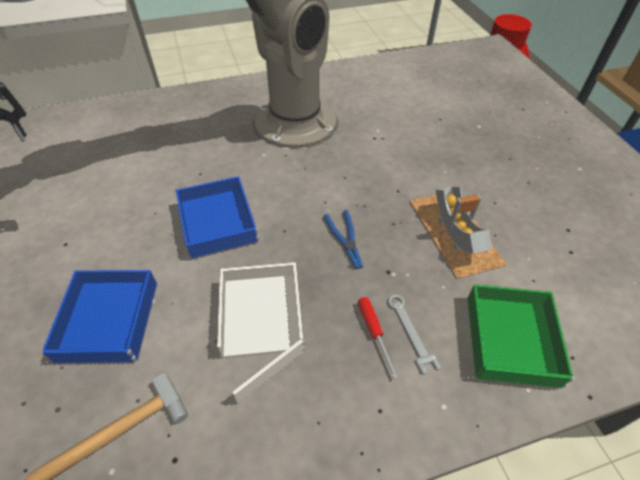

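```bash
python3 - <<'E'
from h import *
p,d=grab("top")
ms=nets.silhouettes("organiser","top"); 
vv,uu=np.mgrid[130:290,320:450]; uu=uu.ravel();vv=vv.ravel()
rgb=p[vv,uu].astype(int); W=world("top",d,uu,vv)
white=(rgb.min(1)>150)&(rgb.max(1)-rgb.min(1)<40)
rim=white&(W[:,2]>0.042)&(W[:,2]<0.06)
P=W[rim]; print(rim.sum(), P[:,2].mean())
# fit model by optimisation: px,py,yaw,door angle
from scipy.optimize import least_squares
def segs(x):
    px,py,a,t=x; c,s=np.cos(a),np.sin(a); M=np.array([[c,-s],[s,c]])
    f=lambda q:M@np.array(q)+[px,py]
    h=(0.0885,0.073); e=(0.0885+0.146*np.sin(t),0.073-0.146*np.cos(t))
    return [(f((-.0825,-.0725)),f((-.0825,.0725))),(f((-.0825,.0725)),f((.085,.0725))),(f((-.0825,-.0725)),f((.085,-.0725))),(f(h),f(e))]
def res(x):
    D=[]
    for a,b in segs(x):
        t=np.clip(((P[:,:2]-a)@(b-a))/((b-a)@(b-a)),0,1)[:,None]
        D.append(np.linalg.norm(P[:,:2]-(a+t*(b-a)),axis=1))
    return np.min(D,0)
best=min((least_squares(res,[.6,-.235,-.19,t],loss="soft_l1",f_scale=.004) for t in(.5,.7,.9)),key=lambda s:s.cost)
x=best.x; print("org",x.round(4),"res",res(x).mean(), )
for s in segs(x): print(np.round(s,3).tolist())
# cup: orange/wood grip & mat
ml=nets.silhouettes("mat","top")[0]["mask"]; 
vv,uu=np.mgrid[205:330,125:205]; uu=uu.ravel();vv=vv.ravel();W=world("top",d,uu,vv)
h=(W[:,2]<.012)&(W[:,2]>-.01)&(p[vv,uu,0].astype(int)-p[vv,uu,2]>45)
H=W[h]; r_=cv2.minAreaRect((H[:,:2]*1000).astype(np.float32)); print("mat",r_,H[:,2].mean())
g=(W[:,2]>.095)&(W[:,2]<.13); G=W[g]; print("grip top",g.sum(),G.mean(0), cv2.minAreaRect((G[:,:2]*1000).astype(np.float32)))
c=(W[:,2]>.015)&(W[:,2]<.09); C=W[c]; print("cup",cv2.minAreaRect((C[:,:2]*1000).astype(np.float32)))
q,ds=grab("scene")
a=cv2.resize(p[200:330,125:205],None,fx=4.5,fy=4.5,interpolation=3); b=cv2.resize(q[170:285,400:515],None,fx=3.5,fy=3.5,interpolation=3)
im=np.zeros((590,790,3),np.uint8); im[:a.shape[0],:a.shape[1]]=a; im[:b.shape[0],370:370+b.shape[1]]=b
save(im,"cup1.png")
E
```

```text
572 0.049976312926506276
org [ 0.5894 -0.2326 -0.1922  0.6031] res 0.0011013055919389318
[[0.495, -0.288], [0.522, -0.146]]
[[0.522, -0.146], [0.687, -0.178]]
[[0.495, -0.288], [0.659, -0.32]]
[[0.69, -0.178], [0.749, -0.312]]
mat ((507.4952392578125, 236.87713623046875), (121.033447265625, 238.5619354248047), 89.92898559570312) 0.00442792649692695
grip top 224 [0.51491539 0.2316104  0.11398374] ((515.8251953125, 233.42494201660156), (49.969512939453125, 14.274042129516602), 86.83417510986328)
cup ((516.068115234375, 233.69712829589844), (49.67323303222656, 192.2646942138672), 85.27381134033203)
```

View pics/cup1.png

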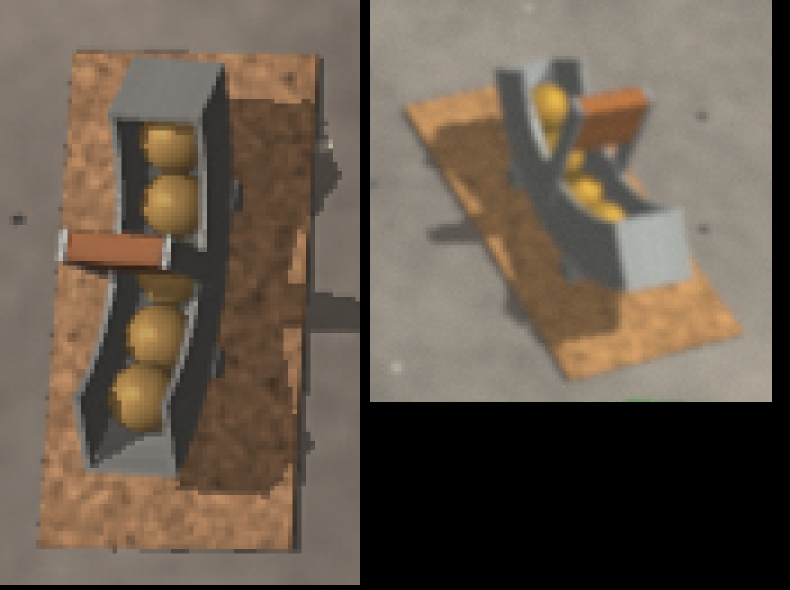

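```bash
python3 -m pendant '[0,0,0,0,0.1445, 0,0,0,0,0.1445, 0,0,0,0,0.1445, 0,0,0,0,0.1445, 0,0,-30,-33,0, 0,0,-30,-33,0, 0,0,-30,-33,0, 0,0,-30,-33,0, 0,0,-30,-33,0, 0,0,-30,-33,0, 0,0,-30,-33,0, 0,0,-30,-33,0, 0,0,-30,-33,0, 0,0,-30,-33,0, 0,0,-30,-33,0, 0,0,-30,-33,0, 0,0,-30,-33,0, 0,0,-30,-35,0]' 40
```

```text
clock: 3.35
tcp_pos: [0.7911, -0.3003, 0.2313]
orientation: [-2.121, 0.204, 2.121]
contact_force: [0.1, -0.7, 0.7]
grip_width: 0.0001
```

```bash
python3 -m pendant '[0,40,0,0,0, 0,40,0,0,0, 0,40,0,0,0, 0,40,0,0,0, 0,40,0,0,0, 0,0,0,10,0, 0,0,0,10,0, 0,0,0,10,0, 0,0,0,8,0, 0,0,0,8,0, 0,0,0,8,0, 0,0,0,8,0, 0,0,0,8,0, 0,0,0,8,0, 0,0,0,8,0, 0,0,0,7,0, 0,0,0,6,0, 0,0,0,5,0, 0,0,0,4,0]'; python3 - <<'E'
from h import *
p,d=grab("scene"); save(cv2.resize(p[200:420,150:350],None,fx=2.5,fy=2.5),"door2.png")
p,d=grab("top"); print([(x["location"].round(3) if hasattr(x["location"],"round") else x["location"],x["score"]) for x in nets.look_for("door_edge","top")])
E
```

```text
clock: 5.72
tcp_pos: [0.6845, -0.2806, 0.0315]
orientation: [-2.123, 0.204, 2.119]
contact_force: [9.2, -2.8, -6.7]
grip_width: -0.0004
[([0.5975, -0.5432, 0.0384], 0.9), ([0.8562, 0.176, 0.0392], 0.85), ([0.5716, 0.2329, 0.0596], 0.58), ([0.677, -0.2205, 0.0401], 0.56)]
```

View pics/door2.png

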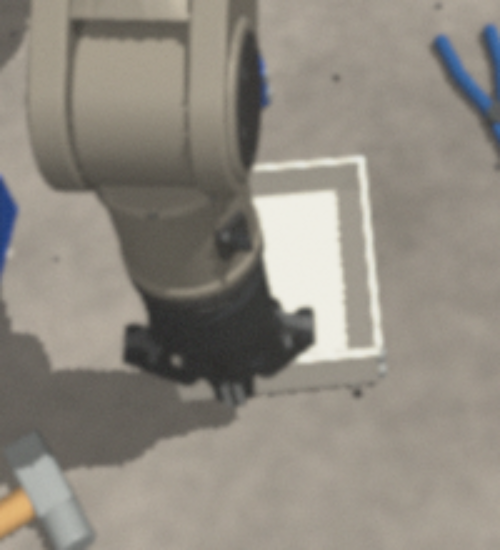

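```bash
python3 -m pendant '[0,0,0,2,0, 0,0,0,0,0, 0,0,0,-10,0, 0,0,0,-12,0, 0,-55,0,0,0, 0,-55,0,0,0, 0,-55,0,0,0, 0,-55,0,0,-0.113, 85,0,-45.5,21,0, 85,0,-45.5,21,0, 85,0,-45.5,21,0, 85,0,-45.5,21,0, 85,0,-45.5,21,0, 85,0,-45.5,21,0, 85,0,-45.5,21,0, 85,0,-45.5,21,0, 85,0,-45.5,21,0, 85,0,-45.5,21,0, 85,0,-45.5,20,0]'; python3 - <<'E'
from h import *
from scipy.optimize import least_squares
o=r.get_obs(); M=R.from_rotvec(o["orientation"]).as_matrix(); print(M.round(3).tolist(), o["tcp_pos"].round(4), o["joints"].round(2))
p,d=grab("top")
vv,uu=np.mgrid[130:290,320:450]; uu=uu.ravel();vv=vv.ravel()
rgb=p[vv,uu].astype(int); W=world("top",d,uu,vv)
P=W[(rgb.min(1)>150)&(rgb.max(1)-rgb.min(1)<40)&(W[:,2]>0.042)&(W[:,2]<0.06)][:,:2]
c,s=np.cos(-.1922),np.sin(-.1922)
Q=(P-[.5894,-.2326])@np.array([[c,-s],[s,c]])
D=Q[(Q[:,0]>.08)&(abs(Q[:,1])<.06)]; print(len(D),"max x",Q[:,0].max(),"door slope",np.polyfit(D[:,1],D[:,0],1) if len(D)>5 else None)
q,ds=grab("scene")
m=(q[...,0].astype(int)-q[...,2]>60); 
vv,uu=np.mgrid[150:290,390:530]; uu=uu.ravel();vv=vv.ravel(); W=world("scene",ds,uu,vv)
g=(W[:,2]>.085)&(W[:,2]<.125); print("grip scene",g.sum(),W[g].mean(0),W[g].min(0),W[g].max(0))
a=cv2.resize(p[180:340,100:260],None,fx=2.4,fy=2.4); b=cv2.resize(q[150:310,390:550],None,fx=2.4,fy=2.4)
save(np.hstack([a,b]),"above3.png")
E
```

```text
clock: 8.25
tcp_pos: [0.5127, 0.2343, 0.2515]
orientation: [-2.181, 0.086, 2.182]
contact_force: [1.2, -0.8, 0.2]
grip_width: 0.0848
[[-0.001, -0.078, -0.997], [-0.0, -0.997, 0.078], [-1.0, 0.0, 0.001]] [0.5127 0.2343 0.2515] [-0.4   0.28 -0.17  1.79  0.06  1.07 -2.24]
128 max x 0.09157179129652833 door slope [0.00199314 0.08856841]
grip scene 364 [0.52329475 0.23246803 0.10523357] [0.45846712 0.21048886 0.08506888] [0.58829213 0.25992916 0.12104273]
```

View pics/above3.png

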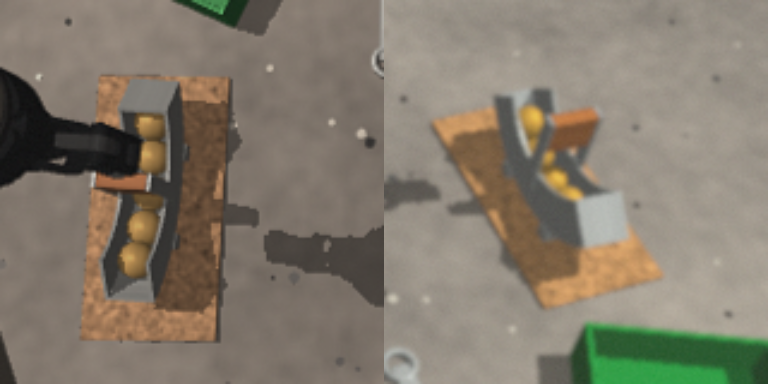

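```bash
python3 -m pendant '[85,40,1.6,-2.4,0, 85,40,0,0,0, 85,40,0,0,0, 80,30,0,0,0, 75,16,0,0,0, 70,10,0,0,0, 65,0,0,0,0, 60,0,0,0,0, 56,0,0,0,0, 53,0,0,0,0, 50,0,0,0,0, 48,0,0,0,0, 46,0,0,0,0, 44,0,0,0,0, 40,0,0,0,0, 40,0,0,0,0, 40,0,0,0,0]' 30; python3 - <<'E'
from h import *
p,d=grab("top");q,ds=grab("scene")
a=cv2.resize(p[200:330,110:240],None,fx=3,fy=3); b=cv2.resize(q[150:280,400:530],None,fx=3,fy=3)
save(np.hstack([a,b]),"grasp4.png")
E
```

```text
clock: 10.48
tcp_pos: [0.5164, 0.2327, 0.0763]
orientation: [-2.183, 0.081, 2.179]
contact_force: [0.5, 5.1, 5.9]
grip_width: 0.0481
```

View pics/grasp4.png

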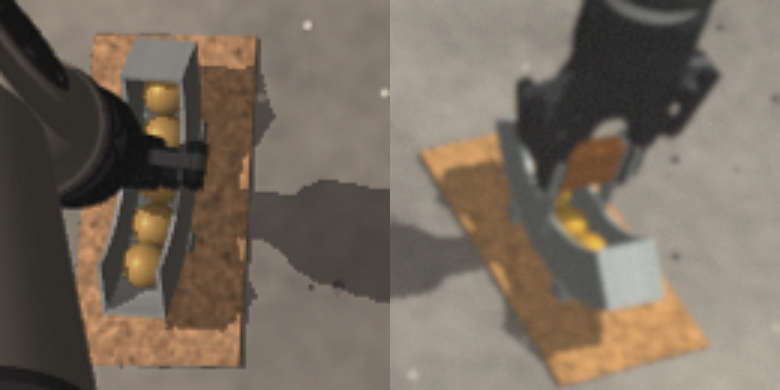

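```bash
python3 -m pendant '[40,-1,0,0,0, 40,-2,0,0,0, 40,-4,0,0,0, 40,-6,0,0,0, 40,-8,0,0,0, 40,-8,0,0,0, 40,-6,0,0,0, 40,-4,0,0,0, 40,-2,0,0,0, 40,0,0,0,0, 40,0,0,0,0]'; cat >> h.py <<'E'
def cupbox(n="top"):
    """tilt estimate: steel/brass points of cup with tcp known"""
E
python3 - <<'E'
from h import *
p,d=grab("top");q,ds=grab("scene"); o=r.get_obs(); print(o["contact_force"].round(2),o["moment"].round(3),o["grip_width"])
M=R.from_rotvec(o["orientation"]).as_matrix(); t=o["tcp_pos"]
for n,pp,dd in(("top",p,d),("scene",q,ds)):
    m=nets.silhouettes("cup",n)
    if m:
        vv,uu=np.nonzero(m[0]["mask"]); W=world(n,dd,uu,vv); L=(W-t)@M
        L=L[(abs(L[:,1])<.035)&(abs(L[:,2])<.12)]  # tool frame: x down, z=cup lip dir
        for lo in(-.10,-.09,.07,.08,.09):
            s=L[(L[:,2]>lo)&(L[:,2]<lo+.01)]; print(n,lo,len(s),np.percentile(s[:,0],[5,50,95]).round(4) if len(s) else None)
E
```

```text
clock: 11.95
tcp_pos: [0.5155, 0.2308, 0.116]
orientation: [-2.181, 0.086, 2.182]
contact_force: [-0.2, -0.6, -9.0]
grip_width: 0.0475
[-0.32 -0.22 -7.45] [-0.016  0.004 -0.043] 0.04853516180029573
top -0.1 57 [0.0132 0.0171 0.0208]
top -0.09 103 [0.0049 0.0103 0.0228]
top 0.07 111 [-0.0022  0.0244  0.0369]
top 0.08 123 [0.0089 0.025  0.0323]
top 0.09 70 [0.0144 0.0193 0.023 ]
scene -0.1 113 [0.0116 0.0155 0.0197]
scene -0.09 161 [0.0026 0.0084 0.0257]
scene 0.07 23 [0.0047 0.0196 0.0291]
scene 0.08 9 [0.0099 0.0164 0.0218]
scene 0.09 1 [0.1126 0.1126 0.1126]
```

```bash
python3 -m pendant '[40,-3,0,0,-0.04, 40,-6,0,0,-0.09, 40,-8,0,0,-0.14, 40,-10,0,0,-0.14, 40,-10,0,0,-0.14, 40,-10,0,0,-0.14, 40,-10,0,0,-0.14, 40,-8,0,0,-0.14, 40,-6,0,0,-0.14, 40,-4,0,0,-0.14, 40,0,0,0,-0.11, 40,0,0,0,-0.067, 40,0,0,0,-0.03, 40,0,0,0,0]' 30 && python3 -m pendant '[40,0,2,4,0, 40,0,5,10,0, 40,0,8,18,0, 40,0,11,25,0, 40,0,14,31,0, 40,0,14,31,0, 40,0,14,31,0, 40,0,14,31,0, 40,0,14,31,0, 40,0,14,31,0, 40,0,11,25,0, 40,0,8,18,0, 40,0,5,10,0, 40,0,2,4,0, 40,0,0,0,0]'; python3 - <<'E'
from h import *
o=r.get_obs(); M=R.from_rotvec(o["orientation"]).as_matrix(); print(M.round(3).tolist(),o["contact_force"].round(2))
p,d=grab("top");q,ds=grab("scene")
a=cv2.resize(p[120:320,230:450],None,fx=1.8,fy=1.8); b=cv2.resize(q[120:320,200:420],None,fx=1.8,fy=1.8)
save(np.hstack([a,b]),"pre5.png")
t=o["tcp_pos"]; c,s=np.cos(-.1922),np.sin(-.1922); print("tcp in org",(t[:2]-[.5894,-.2326])@np.array([[c,-s],[s,c]]))
E
```

```text
clock: 13.9
tcp_pos: [0.5157, 0.2307, 0.1913]
orientation: [1.349, 1.112, -1.35]
contact_force: [-0.0, -0.2, -7.5]
grip_width: 0.048
clock: 15.78
tcp_pos: [0.5919, -0.0888, 0.1913]
orientation: [1.349, 1.113, -1.349]
contact_force: [0.4, 1.0, -8.1]
grip_width: 0.0485
[[-0.0, 0.982, -0.19], [0.0, -0.19, -0.982], [-1.0, -0.0, -0.0]] [ 0.4   0.97 -8.09]
tcp in org [-0.02502236  0.1416699 ]
```

View pics/pre5.png

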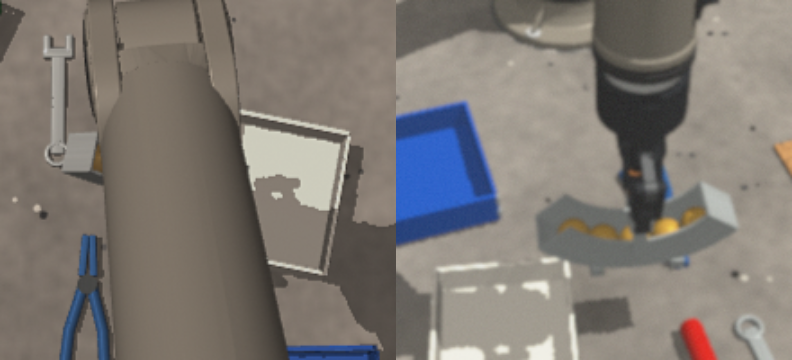

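```bash
cat >> h.py <<'E'
from scipy.spatial import cKDTree
from scipy.optimize import least_squares
def side():
    q,d=grab("scene"); o=r.get_obs(); M=R.from_rotvec(o["orientation"]).as_matrix()
    vv,uu=np.mgrid[100:400,180:520]; uu=uu.ravel();vv=vv.ravel(); W=world("scene",d,uu,vv); L=(W-o["tcp_pos"])@M
    rgb=q[vv,uu].astype(int); grey=(rgb.max(1)-rgb.min(1)<28)&(rgb.mean(1)>45)
    k=grey&(L[:,1]>.014)&(L[:,1]<.032)&(abs(L[:,2])<.13)&(L[:,0]>-.06)&(L[:,0]<.1)&(W[:,2]>.03)
    k&=~((abs(L[:,2])<.016)&(L[:,0]<.012))
    org=(W[:,:2]-[.5894,-.2326])@np.array([[.98159,.19101],[-.19101,.98159]])
    kb=(rgb[:,0]-rgb[:,2]>60)&(abs(org[:,0])<.09)&(abs(org[:,1])<.075)&(W[:,2]<.05)
    return q,o,L[k][:,[2,0]],kb.sum()
def tilt(S,ref):
    T=cKDTree(S); piv=np.array([0,-.024])
    def f(x):
        c,s=np.cos(x[0]),np.sin(x[0])   # lip (z+) goes to +x (down)
        v=ref-piv; w=np.stack([v[:,0]*c-v[:,1]*s, v[:,0]*s+v[:,1]*c],1)+piv+x[1:]
        return np.minimum(np.r_[T.query(w)[0],cKDTree(w).query(S)[0]],.012)
    b=min((least_squares(f,[a,0,0],diff_step=1e-3) for a in np.radians([0,8,16,24,30,36,42])),key=lambda s:s.cost)
    return np.degrees(b.x[0]),b.x[1:]*1000,f(b.x).mean()*1000
def report(name=None,crop=(100,400,180,520)):
    ref=np.load("ref.npy"); q,o,S,kb=side(); t=o["tcp_pos"]
    oy=-(-.19101*(t[0]-.5894)-.98159*(t[1]+.2326))
    print("tilt",[np.round(x,2) for x in tilt(S,ref)],"n",len(S),"knobpx",kb,"F",o["contact_force"].round(2),"org y",round(.19101*(t[0]-.5894)+.98159*(t[1]+.2326),4),"z",t[2].round(4),"w",o["grip_width"].round(4),"t",o["clock"])
    if name: a,b,c,e=crop; save(cv2.resize(q[a:b,c:e],None,fx=1.7,fy=1.7),name)
E
python3 - <<'E'
from h import *
q,o,S,kb=side(); np.save("ref.npy",S); print(len(S),kb)
for z in np.arange(-.1,.101,.01):
    s=S[(S[:,0]>z)&(S[:,0]<z+.01)]
    if len(s): print(round(z,3),len(s),s[:,0].max().round(3),np.percentile(s[:,1],[2,98]).round(3))
E
python3 -m pendant '[40,3,0,0,0, 40,6,0,0,0, 40,9,0,0,0, 40,11,0,0,0, 40,12,0,0,0, 40,12,0,0,0, 40,11,0,0,0, 40,8,0,0,0, 40,5,0,0,0, 40,3,0,0,0, 40,0,0,0,0]'
python3 -c "
from h import *
report()"
```

```text
1759 0
-0.1 22 -0.091 [0.012 0.026]
-0.09 59 -0.08 [0.005 0.033]
-0.08 94 -0.07 [-0.003  0.039]
-0.07 120 -0.06 [-0.008  0.047]
-0.06 105 -0.05 [0.    0.052]
-0.05 118 -0.04 [0.009 0.069]
-0.04 106 -0.03 [0.015 0.069]
-0.03 86 -0.02 [0.018 0.061]
-0.02 88 -0.01 [0.021 0.063]
-0.01 90 -0.0 [0.013 0.064]
-0.0 89 0.009 [0.015 0.064]
0.01 92 0.02 [0.02  0.063]
0.02 88 0.03 [0.016 0.06 ]
0.03 107 0.039 [0.013 0.07 ]
0.04 122 0.049 [0.007 0.068]
0.05 111 0.06 [-0.    0.05]
0.06 114 0.07 [-0.007  0.044]
0.07 83 0.08 [-0.001  0.038]
0.08 50 0.09 [0.007 0.031]
0.09 15 0.095 [0.015 0.02 ]
clock: 17.3
tcp_pos: [0.592, -0.0896, 0.1114]
orientation: [1.349, 1.112, -1.349]
contact_force: [-1.2, 0.1, -8.3]
grip_width: 0.048Traceback (most recent call last):
  File "<string>", line 3, in <module>
    report()
    ~~~~~~^^
  File "h.py", line 41, in report
    print("tilt",[np.round(x,2) for x in tilt(S,ref)],"n",len(S),"knobpx",kb,"F",o["contact_force"].round(2),"org y",round(.19101*(t[0]-.5894)+.98159*(t[1]+.2326),4),"z",t[2].round(4),"w",o["grip_width"].round(4),"t",o["clock"])
                                                                                                                                                                                            ^^^^^^^^^^^^^^^^^^^^^
AttributeError: 'float' object has no attribute 'round'
```

```bash
sed -i 's/o\["grip_width"\].round(4)/np.round(o["grip_width"],4)/; s/t\[2\].round(4)/np.round(t[2],4)/' h.py
python3 -m pendant '[40,0,0,1.5,0, 40,0,0,3,0, 40,0,0,3,0, 40,0,0,3,0, 40,0,0,2.5,0, 40,0,0,1.5,0, 40,0,0,1,0, 40,0,0,1,0, 40,0,0,1,0, 40,0,0,1,0, 40,0,0,1,0, 40,0,0,1,0, 40,0,0,1,0, 40,0,0,1,0, 40,0,0,0.5,0]' 30
python3 -c "
from h import *
report('tilt6.png')"
```

```text
clock: 19.23
tcp_pos: [0.588, -0.1108, 0.1117]
orientation: [1.35, 1.113, -1.347]
contact_force: [0.1, 5.4, -4.1]
grip_width: 0.0474
tilt [np.float64(2.35), array([ 0.79, -0.37]), np.float64(1.01)] n 1479 knobpx 0 F [-0.73  6.38 -5.05] org y 0.1193 z 0.1116 w 0.0479 t 19.275
```

View pics/tilt6.png

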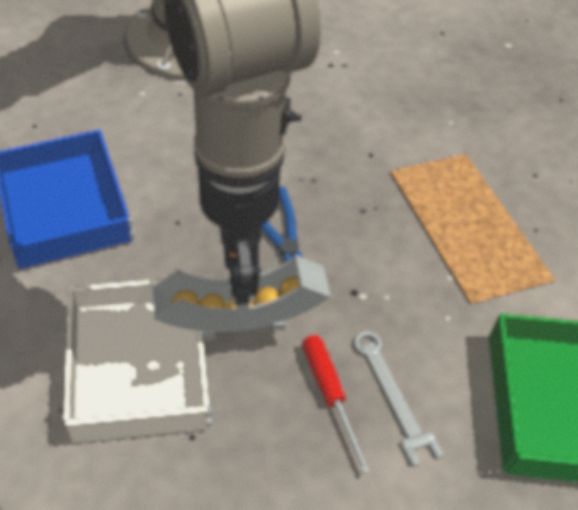

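```bash
python3 -m pendant '[40,0,0,0.5,0, 40,0,0,1,0, 40,0,0,1,0, 40,0,0,1,0, 40,0,0,1,0, 40,0,0,1,0, 40,0,0,1,0, 40,0,0,1,0, 40,0,0,1,0, 40,0,0,0.8,0, 40,0,0,0.5,0]' 30
python3 -c "
from h import *
report()"
```

```text
clock: 20.65
tcp_pos: [0.5866, -0.1207, 0.1118]
orientation: [1.35, 1.112, -1.346]
contact_force: [1.8, 5.6, -4.4]
grip_width: 0.0475
tilt [np.float64(8.82), array([-0.4 ,  0.01]), np.float64(1.0)] n 1496 knobpx 0 F [ 1.86  5.64 -4.75] org y 0.1092 z 0.1118 w 0.0475 t 20.7
```

```bash
python3 -m pendant '[40,0,0,0.5,0, 40,0,0,0.8,0, 40,-0.2,0,0.9,0, 40,-0.2,0,0.9,0, 40,-0.2,0,0.9,0, 40,-0.2,0,0.8,0, 40,-0.2,0,0.7,0, 40,-0.2,0,0.6,0, 40,-0.2,0,0.6,0, 40,-0.2,0,0.6,0, 40,-0.2,0,0.6,0, 40,-0.2,0,0.6,0, 40,-0.2,0,0.6,0, 40,-0.2,0,0.6,0, 40,-0.2,0,0.5,0, 40,-0.2,0,0.4,0]' 30
python3 -c "
from h import *
report()"
```

```text
clock: 22.7
tcp_pos: [0.5846, -0.1312, 0.1147]
orientation: [1.35, 1.112, -1.347]
contact_force: [0.8, 4.6, -5.7]
grip_width: 0.0475
tilt [np.float64(15.3), array([-1.19,  0.53]), np.float64(1.0)] n 1530 knobpx 0 F [ 1.41  4.89 -4.86] org y 0.0985 z 0.1147 w 0.0474 t 22.75
```

```bash
python3 -m pendant '[40,0,0,0.3,0, 40,-0.1,0,0.5,0, 40,-0.1,0,0.6,0, 40,-0.1,0,0.6,0, 40,-0.1,0,0.6,0, 40,-0.1,0,0.6,0, 40,-0.1,0,0.6,0, 40,-0.1,0,0.6,0, 40,-0.1,0,0.6,0, 40,-0.1,0,0.6,0, 40,-0.1,0,0.6,0, 40,-0.1,0,0.6,0, 40,-0.1,0,0.6,0, 40,-0.1,0,0.6,0, 40,-0.1,0,0.5,0, 40,-0.1,0,0.4,0, 40,0,0,0.2,0]' 30
python3 -c "
from h import *
report()"
```

```text
clock: 24.88
tcp_pos: [0.583, -0.1399, 0.1165]
orientation: [1.35, 1.112, -1.346]
contact_force: [0.0, 5.9, -1.9]
grip_width: 0.0477
tilt [np.float64(20.56), array([-1.5 , -0.37]), np.float64(1.02)] n 1560 knobpx 0 F [ 0.96  6.15 -2.21] org y 0.0898 z 0.1165 w 0.0477 t 24.925
```

```bash
python3 -m pendant '[40,-0.2,0,0.3,0, 40,-0.2,0,0.5,0, 40,-0.2,0,0.6,0, 40,-0.2,0,0.6,0, 40,-0.2,0,0.6,0, 40,-0.1,0,0.6,0, 40,-0.1,0,0.6,0, 40,-0.1,0,0.6,0, 40,-0.1,0,0.6,0, 40,-0.1,0,0.6,0, 40,-0.1,0,0.5,0, 40,-0.1,0,0.3,0, 40,0,0,0.1,0, 40,0,0,0,0]' 30
python3 -c "
from h import *
report()"
```

```text
clock: 26.68
tcp_pos: [0.5813, -0.1474, 0.1176]
orientation: [1.35, 1.111, -1.348]
contact_force: [2.7, 3.9, -1.5]
grip_width: 0.0478
tilt [np.float64(25.63), array([-1.18,  0.75]), np.float64(1.05)] n 1583 knobpx 143 F [ 3.2   4.09 -1.99] org y 0.0821 z 0.1176 w 0.0476 t 26.725
```

```bash
python3 -m pendant '[40,-0.2,0,0.3,0, 40,-0.2,0,0.5,0, 40,-0.2,0,0.6,0, 40,-0.2,0,0.6,0, 40,-0.2,0,0.6,0, 40,-0.1,0,0.6,0, 40,-0.1,0,0.6,0, 40,0,0,0.6,0, 40,0,0,0.6,0, 40,0,0,0.6,0, 40,0,0,0.6,0, 40,0,0,0.6,0, 40,0,0,0.5,0, 40,0,0,0.3,0, 40,0,0,0.2,0, 40,0,0,0,0, 40,0,0,0,0]' 30
python3 -c "
from h import *
report()"
```

```text
clock: 28.85
tcp_pos: [0.5792, -0.1551, 0.1184]
orientation: [1.349, 1.112, -1.349]
contact_force: [2.8, 3.7, -5.1]
grip_width: 0.0474
tilt [np.float64(30.08), array([-1.54,  0.33]), np.float64(1.12)] n 1611 knobpx 279 F [ 4.14  4.42 -4.22] org y 0.0742 z 0.1184 w 0.0474 t 28.9
```

```bash
python3 -m pendant '[40,0,0,0.3,0, 40,0,0,0.5,0, 40,0,0,0.6,0, 40,0,0,0.6,0, 40,0,0,0.6,0, 40,0,0,0.6,0, 40,0,0,0.6,0, 40,0,0,0.6,0, 40,0,0,0.6,0, 40,0,0,0.6,0, 40,0,0,0.6,0, 40,0,0,0.6,0, 40,0,0,0.5,0, 40,0,0,0.4,0, 40,0,0,0.3,0, 40,0,0,0.1,0, 40,0,0,0,0, 40,0,0,0,0]' 30
python3 -c "
from h import *
report('tilt7.png',(190,400,180,400))"
```

```text
clock: 31.15
tcp_pos: [0.5777, -0.1631, 0.1185]
orientation: [1.349, 1.112, -1.349]
contact_force: [2.9, 3.9, -2.6]
grip_width: 0.0481
tilt [np.float64(34.37), array([-3.14, -0.34]), np.float64(1.11)] n 1641 knobpx 286 F [ 1.49  4.25 -3.82] org y 0.066 z 0.1185 w 0.0481 t 31.2
```

View pics/tilt7.png

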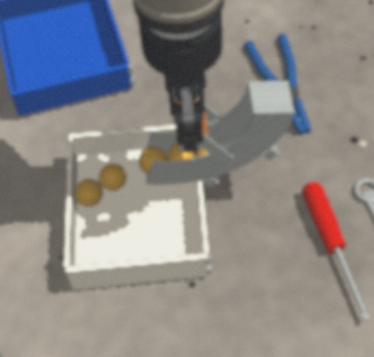

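```bash
python3 -m pendant '[40,0,0,0.3,0, 40,0,0,0.5,0, 40,0,0,0.6,0, 40,0,0,0.6,0, 40,0,0,0.6,0, 40,0,0,0.4,0, 40,0,0,0.3,0, 40,0,0,0.1,0, 40,0,0,0,0, 40,0,0,0,0]' 30
python3 -c "
from h import *
report()"
```

```text
clock: 32.45
tcp_pos: [0.5769, -0.1663, 0.1184]
orientation: [1.349, 1.112, -1.349]
contact_force: [3.0, 4.1, -5.4]
grip_width: 0.0477
tilt [np.float64(36.52), array([-2.85, -0.22]), np.float64(1.14)] n 1651 knobpx 440 F [ 2.91  4.27 -4.83] org y 0.0627 z 0.1184 w 0.0476 t 32.5
```

```bash
python3 -m pendant '[40,0,0,-0.3,0, 40,0,0,-0.6,0, 40,0,0,-1,0, 40,0,0,-1.2,0, 40,0,0,-1.5,0, 40,0,0,-1.5,0, 40,0,0,-1.5,0, 40,0,0,-1.2,0, 40,0,0,-0.7,0, 40,0,0,-0.3,0, 40,0,0,0,0]' 30
python3 -c "
from h import *
report()"
```

```text
clock: 33.88
tcp_pos: [0.5789, -0.1569, 0.1187]
orientation: [1.349, 1.112, -1.349]
contact_force: [-1.5, -1.7, 3.0]
grip_width: 0.0477
tilt [np.float64(31.97), array([-2.75, -0.03]), np.float64(1.12)] n 1619 knobpx 413 F [-1.9  -2.51  3.82] org y 0.0724 z 0.1188 w 0.0477 t 33.925
```

```bash
python3 -m pendant '[40,0,0,-0.5,0, 40,0,0,-1,0, 40,0,0,-1.5,0, 40,0,0,-2,0, 40,0,0,-2,0, 40,0,0,-2,0, 40,0,0,-2,0, 40,0,0,-2,0, 40,0,0,-2,0, 40,0,0,-2,0, 40,0,0,-1.5,0, 40,0,0,-1,0, 40,0,0,-0.5,0, 40,0,0,0,0]' 30
python3 -c "
from h import *
report('back8.png',(190,400,180,400))"
```

```text
clock: 35.67
tcp_pos: [0.5825, -0.1368, 0.1182]
orientation: [1.349, 1.113, -1.349]
contact_force: [0.7, -0.5, -4.8]
grip_width: 0.0472
tilt [np.float64(26.66), array([-3.34, -0.42]), np.float64(1.1)] n 1594 knobpx 420 F [ 0.59  0.2  -4.08] org y 0.0927 z 0.1183 w 0.0478 t 35.725
```

View pics/back8.png

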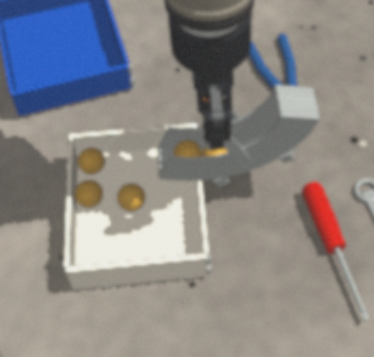

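```bash
python3 -m pendant '[40,-2,0,0,0, 40,-5,0,0,0, 40,-7,0,0,0, 40,-6,0,0,0, 40,-4,0,1,0, 40,-1,0,3,0, 40,0,0,5,0, 40,0,0,6,0, 40,0,0,7,0, 40,0,0,7,0, 40,0,0,6,0, 40,0,0,4,0, 40,1,0,3,0, 40,3,0,1,0, 40,5,0,0,0, 40,6,0,0,0, 40,5,0,0,0, 40,4,0,0,0, 40,2,0,0,0, 40,0,0,0,0]' 30
python3 -c "
from h import *
report()"
```

```text
clock: 38.22
tcp_pos: [0.5745, -0.1794, 0.1174]
orientation: [1.349, 1.112, -1.349]
contact_force: [-0.4, -0.3, -4.8]
grip_width: 0.0475
tilt [np.float64(26.71), array([-2.11,  0.32]), np.float64(1.23)] n 1649 knobpx 432 F [ 0.58 -0.21 -5.07] org y 0.0494 z 0.1176 w 0.0477 t 38.275
```

```bash
python3 -m pendant '[40,1,0,-1,0, 40,1,0,-2,0, 40,0,0,-2,0, 40,0,0,-2,0, 40,0,0,-1.5,0, 40,0,0,-1.3,0, 40,0,0,-1.3,0, 40,0,0,-1.3,0, 40,0,0,-1.3,0, 40,0,0,-1.3,0, 40,0,0,-1.3,0, 40,0,0,-1.3,0, 40,0,0,-1.3,0, 40,0,0,-1.3,0, 40,0,0,-1.3,0, 40,0,0,-1.3,0, 40,0,0,-1.3,0, 40,0,0,-1,0, 40,0,0,-0.5,0, 40,0,0,0,0]' 30
python3 -c "
from h import *
report()"
```

```text
clock: 40.78
tcp_pos: [0.5797, -0.1539, 0.1159]
orientation: [1.35, 1.112, -1.348]
contact_force: [-1.9, -2.1, 5.5]
grip_width: 0.0475
tilt [np.float64(15.57), array([-1.76,  0.65]), np.float64(1.02)] n 1545 knobpx 420 F [-2.63 -3.42  5.9 ] org y 0.0754 z 0.1158 w 0.0476 t 40.825
```

```bash
python3 -m pendant '[40,-0.5,0,-0.5,0, 40,-0.5,0,-1,0, 40,-0.5,0,-1.4,0, 40,0,0,-1.5,0, 40,0,0,-1.5,0, 40,0,0,-1.5,0, 40,0,0,-1.5,0, 40,0,0,-1.5,0, 40,0,0,-1.5,0, 40,0,0,-1.5,0, 40,0,0,-1.5,0, 40,0,0,-1.5,0, 40,0,0,-1.5,0, 40,0,0,-1.4,0, 40,0,0,-1,0, 40,0,0,-0.5,0, 40,0,0,0,0]' 30
python3 -c "
from h import *
report()"
```

```text
clock: 42.95
tcp_pos: [0.5834, -0.1338, 0.117]
orientation: [1.349, 1.112, -1.349]
contact_force: [-1.2, -3.0, -6.9]
grip_width: 0.0476
tilt [np.float64(5.22), array([-0.5 ,  1.73]), np.float64(1.02)] n 1530 knobpx 428 F [ 0.05 -3.47 -7.49] org y 0.0958 z 0.1171 w 0.0476 t 43.0
```

```bash
python3 -m pendant '[40,0.5,0,-0.5,0, 40,0.5,0,-1,0, 40,0.5,0,-1.3,0, 40,0,0,-1.3,0, 40,0,0,-1.3,0, 40,0,0,-1.3,0, 40,0,0,-1,0, 40,0,0,-0.6,0, 40,0,0,-0.3,0, 40,0,0,0,0]' 30
python3 -c "
from h import *
report()"
```

```text
clock: 44.25
tcp_pos: [0.5847, -0.1257, 0.1154]
orientation: [1.349, 1.112, -1.35]
contact_force: [-0.9, -5.5, -7.3]
grip_width: 0.0475
tilt [np.float64(0.01), array([-0.02,  1.36]), np.float64(1.02)] n 1517 knobpx 424 F [-0.59 -5.81 -8.12] org y 0.1041 z 0.1154 w 0.0478 t 44.3
```

```bash
python3 -m pendant '[40,0,0,1,0, 40,0,0,2,0, 40,-3,0,0,0, 40,-6,0,0,0, 40,-10,0,0,0, 40,-12,0,0,0, 40,-13,0,0,0, 40,-12,0,0,0, 40,-10,0,0,0, 40,-6,0,0,0, 40,-3,0,0,0, 40,0,0,0,0]' 30 && python3 -c "
from h import *
report()" && python3 -m pendant '[40,0,-2,-5,0, 40,0,-5,-12,0, 40,0,-8,-20,0, 40,0,-12,-28,0, 40,0,-15,-35,0, 40,0,-15,-35,0, 40,0,-15,-35,0, 40,0,-15,-35,0, 40,0,-15,-35,0, 40,0,-15,-35,0, 40,0,-12,-28,0, 40,0,-8,-20,0, 40,0,-5,-12,0, 40,0,-2,-5,0]' && python3 -m pendant '[40,0,0,0,0.04, 40,0,0,0,0.09, 40,0,0,0,0.14, 40,0,0,0,0.14, 40,0,0,0,0.14, 40,0,0,0,0.14, 40,0,0,0,0.14, 40,0,0,0,0.14, 40,0,0,0,0.14, 40,0,0,0,0.14, 40,0,0,0,0.11, 40,0,0,0,0.067, 40,0,0,0,0.03, 40,0,0,0,0]'
```

```text
clock: 45.8
tcp_pos: [0.5843, -0.1283, 0.1904]
orientation: [1.349, 1.112, -1.349]
contact_force: [-0.2, -0.2, -5.4]
grip_width: 0.0475
tilt [np.float64(0.2), array([0.04, 1.46]), np.float64(0.96)] n 1839 knobpx 418 F [-0.95  0.28 -5.7 ] org y 0.1014 z 0.1902 w 0.0474 t 45.85
clock: 47.6
tcp_pos: [0.5072, 0.2341, 0.1906]
orientation: [1.348, 1.113, -1.348]
contact_force: [1.2, -1.0, -5.0]
grip_width: 0.0478
clock: 49.35
tcp_pos: [0.5081, 0.2323, 0.1905]
orientation: [-2.181, 0.087, 2.181]
contact_force: [1.2, 0.2, -5.4]
grip_width: 0.0479
```

```bash
python3 -m pendant '[40,3,0,0,0, 40,8,0,0,0, 40,13,0,0,0, 40,15,0,0,0, 40,15,0,0,0, 40,15,0,0,0, 40,13,0,0,0, 40,10,0,0,0, 40,7,0,0,0, 40,4,0,0,0, 40,3,0,0,0, 40,2,0,0,0, 40,1.5,0,0,0, 40,1,0,0,0, 40,1,0,0,0, 40,1,0,0,0, 40,0.5,0,0,0, 40,0,0,0,0]' 30
python3 -c "
from h import *
report('mat9.png',(140,310,390,540))"
```

```text
clock: 51.6
tcp_pos: [0.5079, 0.233, 0.0784]
orientation: [-2.182, 0.085, 2.181]
contact_force: [-3.6, -1.6, 4.9]
grip_width: 0.0475
tilt [np.float64(0.3), array([-1.86, -4.27]), np.float64(2.28)] n 642 knobpx 530 F [-4.18 -1.43  4.81] org y 0.4415 z 0.0784 w 0.0475 t 51.65
```

View pics/mat9.png

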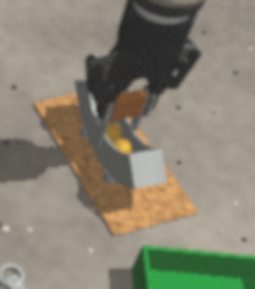

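Cup sits on the mat (contact +5 N), two knobs inside. Release gently and rise.

```bash
python3 -m pendant '[48,0,0,0,0, 50,0,0,0,0, 53,0,0,0,0, 57,0,0,0,0, 62,0,0,0,0, 70,0,0,0,0, 78,0,0,0,0, 85,0,0,0,0, 85,0,0,0,0, 85,-5,0,0,0, 85,-20,0,0,0, 85,-40,0,0,0, 85,-50,0,0,0, 85,-50,0,0,0, 85,0,0,0,0]' 20
python3 - <<'E'
from h import *
p,d=grab("top");q,ds=grab("scene"); o=r.get_obs(); print(o["contact_force"].round(2),o["clock"],o["tcp_pos"])
vv,uu=np.mgrid[190:340,110:220]; uu=uu.ravel();vv=vv.ravel();W=world("top",d,uu,vv)
k=(W[:,2]>.015)&(W[:,2]<.085); print("cup",cv2.minAreaRect((W[k][:,:2]*1000).astype(np.float32)))
g=(W[:,2]>.095)&(W[:,2]<.13); print("grip",W[g].mean(0) if g.any() else None)
a=cv2.resize(p[120:340,100:450],(400,251)); b=cv2.resize(q[140:400,180:540],(400,289))
im=np.zeros((290,800,3),np.uint8); im[:251,:400]=a; im[:289,400:]=b; save(im,"end10.png")
E
```

```text
clock: 53.52
tcp_pos: [0.5102, 0.2343, 0.2474]
orientation: [-2.188, 0.081, 2.171]
contact_force: [0.8, -0.3, -0.3]
grip_width: 0.085
[-0.22 -0.11 -0.5 ] 53.625 [0.50792164 0.23288128 0.24292546]
cup ((507.71502685546875, 231.26138305664062), (50.7706413269043, 192.3916778564453), 83.48055267333984)
grip [0.50639747 0.22915609 0.11378955]
```

View pics/end10.png

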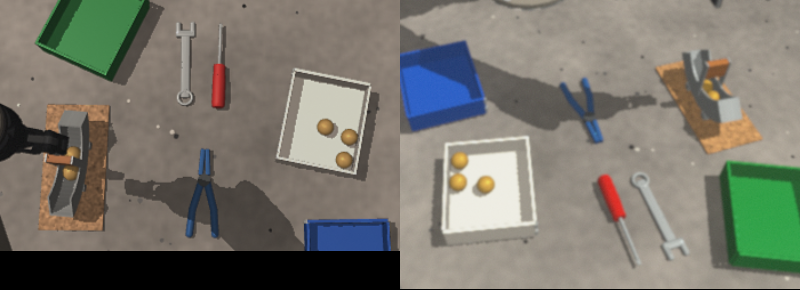

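Three knobs are in the white organiser, its door is shut, two knobs are in the cup standing on the mat, and the tools look undisturbed. I'm handing in.

```bash
python3 -c "
from h import *
print(r.hand_in())"
```

```text
the job is handed in; nothing more can be done
None
```

The job is done and handed in at about 54 s of the 72 s allowed. The hand-in gave no verdict.

- **Door:** I pushed the white organiser's door shut with closed fingers. Afterwards it measured shut, at 0.002 rad.
- **Different grasp:** The moves only allow a turn about the finger axis, so the tool itself could not tip the cup. Instead of the suggested broad faces, I held the wooden grip by its two narrow ends, so the cup could pivot between the pads.
- **Pouring:** I caught the cup's front foot on the organiser's rim and moved slowly forward, tilting the cup to 36.5°. Knobs one to three came out singly.
- **Righting:** I levelled the cup by pulling the same foot back against the inside of that wall, then stood it on the mat and let go.

**Last checks**
- **Knob count:** The last pictures show three knobs in the organiser and two in the cup. With the rim in contact, the force reading was unreliable during the pour, so I counted knobs in the camera images and checked the weight once the cup hung free. The load on the wrist fell from about 8 N to about 5 N, which fits three 100 g knobs.
- **Cup:** It is released, about 6 mm from the mat's centre. Tilt measured about 0.2° in the air; on the mat the fit was poorer but read 0.3°.
- **Tools:** They look unmoved in the pictures, but I did not measure them.

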